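# Close the split spindle carrier and hold it shut

### The arm

A 6-joint arm with a two-finger parallel gripper is mounted at the origin on the work surface. World frame = base frame: x ahead of the robot, y to its left, z up, the work surface at z = 0. Lengths are in m, angles in rad, forces in N, time in s.
With the tool pointing down it reaches from about 0.3 to 0.775 m from the base axis. Payload 14.6 kg.
Tool frame: the origin (TCP) lies midway between the tips of the shut fingers; the grasp point (between the pads) lies arm.grip_depth behind it (arm.grip_depth is the distance from the TCP to the grasp point, in m); x points along the fingers, y is the direction in which the jaws open and shut, and the axes are right-handed (so a half turn about x gives the same grasp; the last joint's range is limited). The gripper opens to 94 mm and grips with 3 to 60 N. Pads are 16 mm wide; open, the fingers measure 119 mm over their backs; the gripper's body (75 mm by 177 mm) begins 78 mm behind the grasp point.
Start: joints at [1.141, 0.3, 1.521, -0, 1.321, -0.067], TCP at [0.195, 0.514, 0.205] pointing down, gripper open.
Joint ranges: [-3.03, 3.03], [-0.79, 2.21], [0.23, 2.52], [-1.04, 4.18], [0, 3.07], [-2.55, 2.55]. Speed limits (rad/s): [2.22, 2.22, 2.57, 3.14, 3.14, 3.14].

### API

Orientations are given as a rotation vector (axis times angle).
In Python, from bench import arm gives the robot as it stands.
- The arm moves only by the tool jog_arm, never from a script. Its argument "motion" is a list of rows, each a list of 6 numbers: the shift along the world's x, y, z in units of 0.05 m (1.0 is 0.05 m), then the turn, a rotation vector about the world's x, y, z in units of 30 degrees (1.0 is 30 degrees). In form: [[x, y, z, ax, ay, az], ...]. A call has 1 to 20 rows; each row shifts and turns the commanded pose from where the row before left it; what a row does not reach is not made up. A row lasts 1/8 s, in which the tool goes at most 62.5 mm and 10.7 degrees, less where a joint would pass 70% of its speed; a pose out of reach is approached as far as the arm can. A call with a number of a shift or a turn outside -1 to 1 is refused whole. A call with a gripper value outside its range is refused whole. "jaw" is the opening, from -1 (shut) to 1 (fully open), set as the call begins (left out, the last holds). The fingers move at their own pace and stop on an object; "newtons" is the grip in N (left out, the last holds). Time passes only in rows, so rows that do not move let the fingers close. It gives the time, the measured TCP pose, the force and the opening at its end, in the units of the state.
- arm.state(): the state, without advancing time (a new reading comes with each control period).
- arm.snapshot(name): name is "scene" or "top" or "wrist"; returns a dict with "img" (384x512x3 uint8, red, green, blue), "depth" (384x512 float32, m along the optical axis (not along the pixel's ray), 0 where there is no reading), "fx", "fy", "cx", "cy" (pixels), "cam_to_world" (4x4, takes a point from camera to world coordinates); the wrist camera has in their place "T_tool_cam" (4x4, takes a point from camera to tool coordinates, whose origin is the TCP and whose axes are the tool frame's). Camera axes: x right, y down, z forward; pixel columns grow to the right and rows downward; lengths in m; the calibration is good to about 2 mm. A picture is of the moment at which its call begins: read the wrist's pose just before it.
- arm.finish_job(): hands the job in, once; it reports no verdict.
The state is a dict: "clock": time; "joints": joint angles; "joint_vel": joint speeds; "effort": joint torques, N m; "eef_pos": TCP position; "orientation": TCP orientation; "ft_force": force on the tool from outside, world axes, zero at the start; "ft_torque": the same for the moment, N m; "width": finger opening in m.
Only numpy, scipy, OpenCV 4.12 (cv2) and the standard library are available. Lean on these libraries where they do the work, as an engineer would, in place of code of your own. Each camera call takes 0.05 s, during which the arm holds its last target.

### The job

Take the steel spindle from its white rack and push it down past the sprung jaw of the lower carrier half until it sits in the fork clip with the jaw closed over it. Then fit the upper carrier half, the plate with the grip rib, over the two dowels and press it fully home against the spring collars. Finish while still holding it pressed home, without letting go, and leave the other things on the counter where they stand.

Things in the scene. Friction and masses are not known exactly. Their poses are not given: they have to be found in the camera images.
- cradle: Lower half of the split carrier, plain aluminium, fixed: base plate 100 (x) by 176 (y) by 6 mm, an upright end block at each end (50 by 28 mm, at y = +-72 mm, flat top 66 mm up) with a dowel on it, a low fork clip between them. Origin: centre of its underside, on the counter; z up, y along the line of the dowels and of the clipped spindle.
- clip (a point): Where the middle of the seated spindle's axis lies: cradle x = y = 0, 36 mm up, spindle along y (2 mm side play). Two forks at y = +-33 mm, 10 mm wide, with 56 mm free between them for fingers (pivot bar at most 13.5 mm up). Fork bottom 30 mm up; tall prong at -x (inner face x = -8, flared to -13 mm at 63 mm up); low stop at x = +8 mm, 33 mm up. Spindle goes in level, straight down.
- seat (a point): Centre of the joint face of the lower half (x = y = 0, 66 mm above the counter): the upper half's origin comes here when it is fully home.
- dowel_a (a point): Top of the dowel at y = +72 mm of the lower half: steel pin 10 mm in diameter, standing 24 mm above its end block, the top 7 mm tapered to 4 mm; its tip is 90 mm above the counter.
- dowel_b (a point): Top of the dowel at y = -72 mm, the same as the other.
- spring_a (a joint): Travel (m) of the sprung collar, 24 mm wide, around the dowel at y = +72 mm: 0 = standing 6 mm above its end block, 0.006 = pressed flush with it. About 3 N starts it, 5 N presses it flush: the two need 10 N, more than the upper half weighs, and lift it again unless it is held down.
- spring_b (a joint): The same for the collar around the dowel at y = -72 mm.
- jaw (a joint): Angle (rad) of the clip's sprung jaw: 0 = closed, grows as it swings out to the cradle's +x, at most 0.5. Dark steel, hinged at x = 8 mm, 11 mm up, one arm at each fork, linked by a pivot bar. The spindle pushed down on the arms' ramps swings it out (roughly 5 to 10 N downwards); it then springs back over the spindle.
- jaw_tip (a point): Midway between the tips of the two jaw hooks (closed: x = +2.5, y = 0, 46 mm up in the cradle's frame). Hook underside 44 mm up; the ramp on top rises outwards to x = 10 mm, 63 mm up.
- spindle: Loose steel rod, 12 mm in diameter and 100 mm long, about 90 g. Origin: its middle, on its axis; its own y axis runs along the rod (both ends alike; it may roll about y). It starts lying level in the rack, axis 36 mm above the counter.
- rack: White plastic rack fixed to the counter: base plate 60 (x) by 100 (y) by 6 mm with two V rests 10 mm wide at y = +-33 mm, 38.5 mm high, free between them for gripper fingers. Origin: centre of its underside; the spindle lies in the V's along its y.
- cover: Upper carrier half, loose, plain aluminium, about 0.3 kg: plate 60 (x) by 176 (y) by 12 mm, two through holes 13 mm wide at y = +-72 mm, and a grip rib in the middle of its top, 16 (x) by 50 (y) mm, 36 mm tall (top 48 mm above the underside). Origin: centre of its underside; z up. Starts flat on the counter, rib up; fits either way round.
- cover_grip (a point): Centre of the grip rib, 36 mm above the underside of the upper half.
- cover_hole_a (a point): Centre of the hole at y = +72 mm of the upper half, at its underside.
- cover_hole_b (a point): Centre of the hole at y = -72 mm of the upper half, at its underside.
- dish: Bystander: open glass petri dish, 84 mm in diameter, 15 mm high; origin under its centre. Leave alone.
- fastener_cup: Bystander: titanium fastener cup, 52 mm in diameter, 38 mm high; origin under its centre. Leave alone.
- lid_ring: Bystander: flat black ring, 68 mm outside diameter, 10 mm high; origin under its centre. Leave alone.
- weight: Bystander: tungsten balance weight, 34 mm in diameter, 30 mm high with a narrower knob; origin under its centre. Leave alone.
- solvent: Bystander: closed bottle, 50 mm in diameter, 120 mm high; origin under its centre. Leave alone.
- jar: Bystander: closed jar, 56 mm in diameter, 70 mm high; origin under its centre. Leave alone.
- driver: Bystander: screwdriver lying on the counter. Leave alone.

How it is judged:
On the way, in this order (a step that is already met when the one before it is completed fails the run):
1. the spindle sits in the fork clip with the jaw closed over it (x of spindle in the frame of cradle between -0.004 and 0.004 m and y of spindle in the frame of cradle between -0.009 and 0.009 m and z of spindle in the frame of cradle between 0.033 and 0.039 m and angle between the y axis of spindle and the y axis of cradle, either way round below 0.08 rad and value of joint jaw below 0.06 rad), for 0.2 s.
2. the upper half is on both dowels (horizontal distance between cover and seat below 0.004 m and angle between the y axis of cover and the y axis of cradle, either way round below 0.05 rad and angle between cover's own z axis and vertical below 0.06 rad and z of cover in the frame of cradle below 0.076 m), for 0.1 s.
At the end, for the whole second after the job is handed in: Spindle within 4 mm sideways, 9 mm lengthways, 3 mm in height of the clip point, jaw under 0.06 rad; upper half within 4 mm and 0.05 rad of its seat, level, at most 2 mm above the joint face, both collars in by 4.5 mm, fingers still on it through the last second (all of step 1 and horizontal distance between cover and seat below 0.004 m and angle between the y axis of cover and the y axis of cradle, either way round below 0.05 rad and angle between cover's own z axis and vertical below 0.06 rad and z of cover in the frame of cradle below 0.068 m and value of joint each of spring_a, spring_b above 0.0045 m and contact force between the fingers and cover above 1 N); the arm keeps its last pose, push and grip.
It fails at once if a bystander is moved more than 30 mm or a standing one is tipped (distance of any of dish, fastener_cup, lid_ring, weight, solvent, jar, driver from where it was at the start of the episode above 0.03 m or angle between any of dish, fastener_cup, lid_ring, weight, solvent, jar's own z axis and vertical above 0.4 rad).
It also fails if it takes over 58 s, if anything falls off the work surface, if the arm or the gripper's body presses on something with over 40 N, if the wrist force passes 120 N, or if a joint passes its speed limit or range.

## Working session

There is one attempt and no reset: what is moved stays moved. The work goes in short steps, Python scripts to look and compute and a tool call to move; the robot and the scene stay as the last step left them, time stands still between calls to the robot, and variables do not carry over. Pictures are saved under pics/ and viewed, and the job is handed in when it is done.

Besides the shell and the picture viewer there is one more tool, called after "Emit:" as a command line: name --pt "numbers of a row" for each row, then --argument value for the rest. jog_arm: Moves the arm, as the interface text tells. Its arguments: {"type":"object","properties":{"motion":{"type":"array","items":{"type":"array","items":{"type":"number"}}},"jaw":{"type":"number"},"newtons":{"type":"number"}},"required":["motion"]}

```bash
mkdir -p pics; ls
python3 - <<'E'
from bench import arm
import cv2,numpy as np
s=arm.state()
for k in('clock','joints','eef_pos','orientation','ft_force','width'):print(k,s[k])
print(arm.grip_depth)
for n in('scene','top'):
    d=arm.snapshot(n); cv2.imwrite(f'pics/{n}0.png',d['img'][:,:,::-1]); np.savez(f'{n}0.npz',**d)
    print(n,d['fx'],d['cx'],d['cy'],np.round(d['cam_to_world'],3).tolist())
E
```

```text
pics
clock 0.0
joints [ 1.14142269e+00  3.00475166e-01  1.52156441e+00 -2.82350759e-06
  1.32071801e+00 -6.66109600e-02]
eef_pos [0.19507227 0.51396461 0.20489116]
orientation [ 0.28374948  1.55227505 -0.28553249]
ft_force [ 1.03301347 -0.37875705 -0.60709968]
width 0.09407522257810223
0.0188
scene 391.82460592258644 246.76186684691845 187.75114716832465 [[0.212, 0.602, -0.77, 1.428], [0.977, -0.14, 0.16, -0.234], [-0.011, -0.786, -0.618, 0.773], [0.0, 0.0, 0.0, 1.0]]
top 392.77237778680995 257.91913924229675 199.11152947634048 [[-0.022, -0.983, 0.18, 0.366], [-1.0, 0.021, -0.008, -0.016], [0.004, -0.18, -0.984, 1.101], [0.0, 0.0, 0.0, 1.0]]
```

View pics/scene0.png

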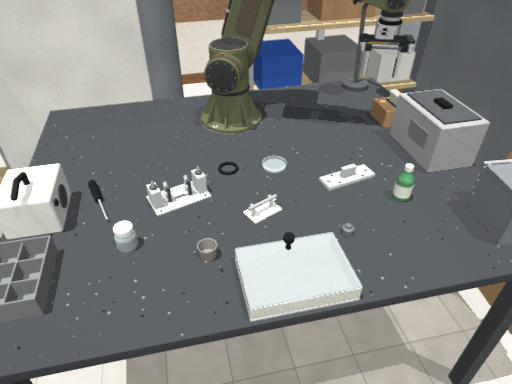

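View pics/top0.png

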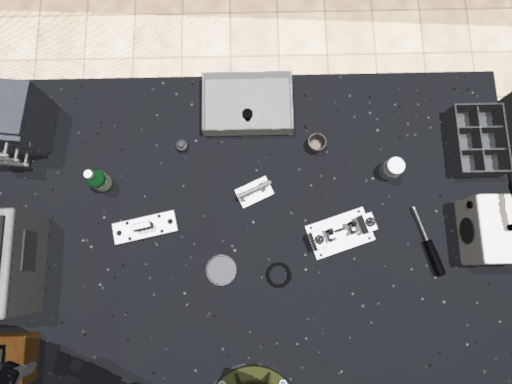

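The top view shows the rack at about (255,192), the cradle at (341,233) and the cover at (145,227). I'll zoom in and measure them.

```bash
cat > h.py <<'E'
import numpy as np,cv2
def cloud(d,T=None):
    T=d['cam_to_world'] if T is None else T
    z=d['depth'];v,u=np.mgrid[:z.shape[0],:z.shape[1]]
    P=np.stack([(u-d['cx'])/d['fx']*z,(v-d['cy'])/d['fy']*z,z,np.ones_like(z)],-1)
    W=P@T.T
    W=W[...,:3]; W[z<=0]=np.nan
    return W
def proj(d,p,T=None):
    T=d['cam_to_world'] if T is None else T
    q=np.linalg.inv(T)@np.append(p,1)
    return d['fx']*q[0]/q[2]+d['cx'],d['fy']*q[1]/q[2]+d['cy']
E
python3 - <<'E'
from h import *
d=dict(np.load('top0.npz'));W=cloud(d)
for n,(u0,u1,v0,v1) in dict(rack=(225,285,170,215),cradle=(295,385,200,265),cover=(105,185,205,250)).items():
    c=W[v0:v1,u0:u1].reshape(-1,3);c=c[~np.isnan(c[:,0])]
    print(n,'table z',np.median(c[:,2]))
    for lo,hi in((.003,.009),(.009,.016),(.03,.045),(.045,.058),(.06,.072),(.08,.095)):
        m=c[(c[:,2]>lo)&(c[:,2]<hi)]
        if len(m)<6: continue
        r=cv2.minAreaRect(m[:,:2].astype(np.float32)*1000)
        print(lo,hi,len(m),'mean',m.mean(0).round(4),'rect',np.round(r[0],1),np.round(r[1],1),round(r[2],1))
im=d['img'][:,:,::-1]
a=cv2.resize(im[165:265,225:385],None,fx=5,fy=5,interpolation=cv2.INTER_CUBIC);cv2.imwrite('pics/z1.png',a)
a=cv2.resize(im[200:255,105:185],None,fx=8,fy=8,interpolation=cv2.INTER_CUBIC);cv2.imwrite('pics/z2.png',a)
E
```

```text
rack table z 0.0013635602692325666
0.003 0.009 621 mean [ 0.5852 -0.0148  0.0056] rect [588.3 -16.3] [168.3 128.2] 88.8
0.009 0.016 54 mean [ 0.584  -0.0196  0.0098] rect [587.6 -15.7] [59.6 94.2] 25.3
0.03 0.045 194 mean [ 0.5878 -0.0136  0.0397] rect [588.  -13.9] [27.2 98.7] 23.7
cradle table z 0.0021998734730648284
0.003 0.009 1648 mean [ 0.4659 -0.2509  0.0058] rect [ 469.6 -253.8] [254.8 179.6] 88.7
0.009 0.016 222 mean [ 0.4672 -0.2498  0.0109] rect [ 465.6 -250.1] [ 97.3 173.8] 16.6
0.03 0.045 79 mean [ 0.4671 -0.2544  0.0359] rect [ 461.7 -237. ] [ 47.  145.3] 17.3
0.045 0.058 86 mean [ 0.4683 -0.255   0.052 ] rect [ 460.9 -237.8] [ 49.1 146. ] 18.2
0.06 0.072 378 mean [ 0.465  -0.2479  0.0663] rect [ 465.7 -250. ] [ 49.8 172. ] 17.6
0.08 0.095 24 mean [ 0.4652 -0.2492  0.086 ] rect [ 465.  -249.3] [  8.1 149.7] 17.6
cover table z 0.002118110591818434
0.003 0.009 290 mean [0.4937 0.2897 0.005 ] rect [494.9 293.3] [223.2 123.9] 88.8
0.009 0.016 1087 mean [0.4919 0.2938 0.0124] rect [493.  293.7] [ 60.7 176.8] 11.7
0.03 0.045 30 mean [0.4901 0.2866 0.04  ] rect [492.6 290.4] [14.7 44.4] 11.0
0.045 0.058 100 mean [0.493  0.2931 0.0484] rect [493.3 293.4] [15.9 49.8] 13.8
```

Run:
```python
from h import *
d=dict(np.load('scene0.npz'))
im=d['img'][:,:,::-1]
cv2.imwrite('pics/z3.png',cv2.resize(im[155:230,140:290],None,fx=5,fy=5,interpolation=cv2.INTER_CUBIC))
```

```text
(no output)
```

View pics/z1.png

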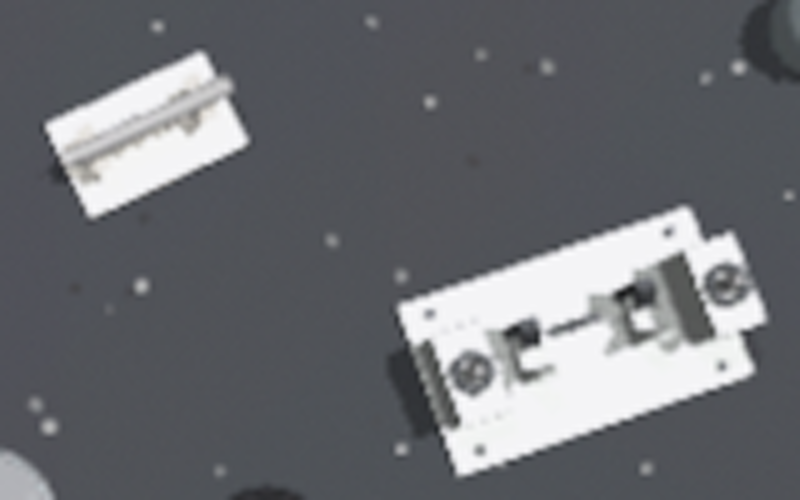

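View pics/z3.png

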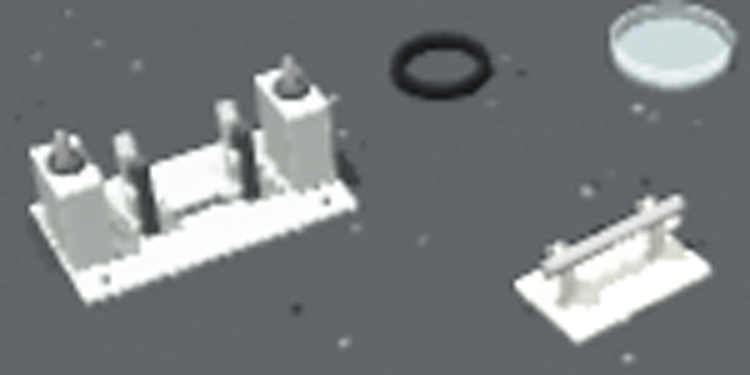

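Run:
```python
from h import *
from scipy.spatial.transform import Rotation as R
rv=[0.28374948,1.55227505,-0.28553249];M=R.from_rotvec(rv).as_matrix();print('tool axes cols\n',M.round(3))
def blk(W,c,yaw,zlo,zhi,hx,hy):
    P=W.reshape(-1,3);P=P[~np.isnan(P[:,0])]
    P=P[(P[:,2]>zlo)&(P[:,2]<zhi)]
    L=(P[:,:2]-c)@np.array([[np.cos(yaw),-np.sin(yaw)],[np.sin(yaw),np.cos(yaw)]])
    return P[(abs(L[:,0])<hx)&(abs(L[:,1])<hy)]
for n in('top','scene'):
    d=dict(np.load(n+'0.npz'));W=cloud(d)
    for nm,c,yaw,zl,zh,hx,hy in(('blocktops',[.465,-.25],.307,.061,.069,.035,.1),('dowels',[.465,-.25],.307,.076,.095,.02,.09),('spindle',[.588,-.014],.42,.037,.046,.02,.065),('spindle-hi',[.588,-.014],.42,.04,.046,.02,.065),('ribtop',[.493,.293],.23,.044,.053,.02,.035),('plate',[.493,.293],.23,.009,.0155,.045,.1)):
        m=blk(W,np.array(c),yaw,zl,zh,hx,hy)
        if len(m)<5: print(n,nm,'few',len(m));continue
        q=m[:,:2];a=np.linalg.svd(q-q.mean(0))[2][0]
        r=cv2.minAreaRect((q*1000).astype(np.float32))
        print(n,nm,len(m),'mean',m.mean(0).round(4),'pca yaw-of-x',round((np.degrees(np.arctan2(a[1],a[0]))-90+90)%180-90,2),'rect',np.round(r[0],1),np.round(r[1],1),round(r[2],1))
d=dict(np.load('top0.npz'));W=cloud(d)
for u,v in((97,180),(101,185),(394,168),(317,143),(221,270),(278,275),(181,145)):print(u,v,W[v,u].round(3))
```

```text
tool axes cols
 [[-0.     0.355  0.935]
 [-0.001  0.935 -0.355]
 [-1.    -0.001 -0.   ]]
top blocktops 311 mean [ 0.4648 -0.2484  0.0656] pca yaw-of-x 17.81 rect [ 465.7 -250. ] [ 49.8 172. ] 17.6
top dowels 29 mean [ 0.4666 -0.2512  0.0845] pca yaw-of-x 18.0 rect [ 468.4 -248.6] [ 14.9 150.4] 17.6
top spindle 163 mean [ 0.5875 -0.0137  0.0409] pca yaw-of-x 24.08 rect [588.1 -13.9] [26.9 98.6] 23.2
top spindle-hi 107 mean [ 0.5897 -0.0177  0.0421] pca yaw-of-x 24.39 rect [584.7 -17.2] [24.5 96.8] 29.4
top ribtop 111 mean [0.4929 0.293  0.048 ] pca yaw-of-x 11.12 rect [493.  293.4] [16.4 49.8] 13.0
top plate 1058 mean [0.492  0.2937 0.0123] pca yaw-of-x 11.88 rect [493.  293.7] [ 60.7 176.8] 11.7
scene blocktops 149 mean [ 0.475  -0.2588  0.0656] pca yaw-of-x 17.03 rect [ 462.8 -251.4] [ 54.3 174.1] 17.6
scene dowels 35 mean [ 0.4669 -0.2538  0.0839] pca yaw-of-x 17.42 rect [ 466.  -250.4] [  8.3 154.2] 16.9
scene spindle 132 mean [ 0.5894 -0.016   0.0419] pca yaw-of-x 24.09 rect [588.9 -15.2] [ 27.7 100.2] 23.5
scene spindle-hi 102 mean [ 0.5894 -0.0158  0.0428] pca yaw-of-x 25.02 rect [589.7 -14.8] [24.1 99.6] 28.2
scene ribtop 70 mean [0.4944 0.2899 0.0493] pca yaw-of-x 11.94 rect [492.7 289.9] [20.  49.2] 18.9
scene plate 385 mean [0.499  0.2839 0.0136] pca yaw-of-x 9.89 rect [490.4 292.1] [ 66.2 179.1] 11.5
97 180 [0.612 0.4   0.087]
101 185 [0.604 0.398 0.063]
394 168 [ 0.633 -0.397  0.067]
317 143 [ 0.728 -0.201  0.008]
221 270 [0.371 0.081 0.003]
278 275 [ 0.354 -0.076 -0.002]
181 145 [0.723 0.19  0.032]
```

View pics/z2.png

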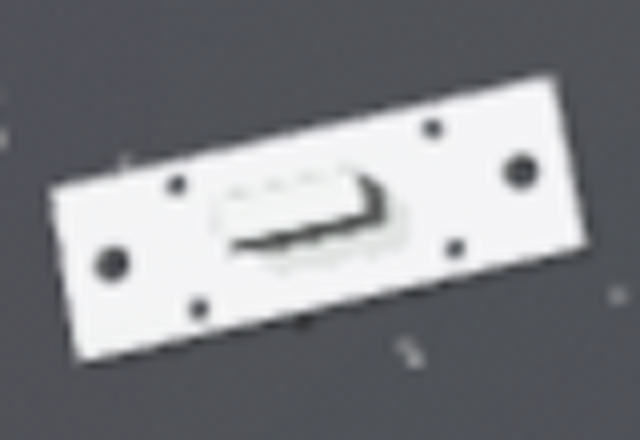

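Emit:
jog_arm --pt "0.562 -0.755 -0.07 0 0 -0.107" --pt "0.562 -0.755 -0.07 0 0 -0.107" --pt "0.562 -0.755 -0.07 0 0 -0.107" --pt "0.562 -0.755 -0.07 0 0 -0.107" --pt "0.562 -0.755 -0.07 0 0 -0.107" --pt "0.562 -0.755 -0.07 0 0 -0.107" --pt "0.562 -0.755 -0.07 0 0 -0.107" --pt "0.562 -0.755 -0.07 0 0 -0.107" --pt "0.562 -0.755 -0.07 0 0 -0.107" --pt "0.562 -0.755 -0.07 0 0 -0.107" --pt "0.562 -0.755 -0.07 0 0 -0.107" --pt "0.562 -0.755 -0.07 0 0 -0.107" --pt "0.562 -0.755 -0.07 0 0 -0.107" --pt "0.562 -0.755 -0.07 0 0 -0.107" --pt "0 0 0 0 0 0" --pt "0 0 0 0 0 0" --jaw 1

```text
clock: 2.1
eef_pos: [0.5881, -0.0139, 0.1561]
orientation: [0.891, 1.381, -0.892]
ft_force: [0.4, 0.4, -0.1]
width: 0.0937
```

```bash
cat >> h.py <<'E'
from scipy.spatial.transform import Rotation as R
def tool(s):
    T=np.eye(4);T[:3,:3]=R.from_rotvec(s['orientation']).as_matrix();T[:3,3]=s['eef_pos'];return T
def yaw(s):
    y=tool(s)[:3,1];return np.degrees(np.arctan2(y[1],y[0]))
E
python3 - <<'E'
from bench import arm
from h import *
s=arm.state();d=arm.snapshot('wrist');T=tool(s)@d['T_tool_cam']
print(s['clock'],s['eef_pos'],yaw(s),s['joints'].round(2) if hasattr(s['joints'],'round') else s['joints'])
d['Tw']=T;np.savez('w1.npz',**d);cv2.imwrite('pics/w1.png',d['img'][:,:,::-1])
W=cloud(d,T).reshape(-1,3);c=W[(W[:,2]>.036)&(W[:,2]<.047)&(np.hypot(W[:,0]-.588,W[:,1]+.014)<.065)]
q=c[:,:2];a=np.linalg.svd(q-q.mean(0),full_matrices=False)[2][0];print(len(c),c.mean(0),a,np.degrees(np.arctan2(a[1],a[0])))
r=cv2.minAreaRect((q*1000).astype(np.float32));print(r)
E
```

```text
2.1 [ 0.58814412 -0.01392221  0.15606029] 24.2981477218113 [-0.09  0.43  1.47  0.    1.25 -0.51]
1208 [ 0.58708511 -0.01336884  0.03970138] [ 0.41456048 -0.91002176] -65.50835905059913
((587.850830078125, -15.613758087158203), (26.992582321166992, 99.78743743896484), 24.91351318359375)
```

View pics/w1.png

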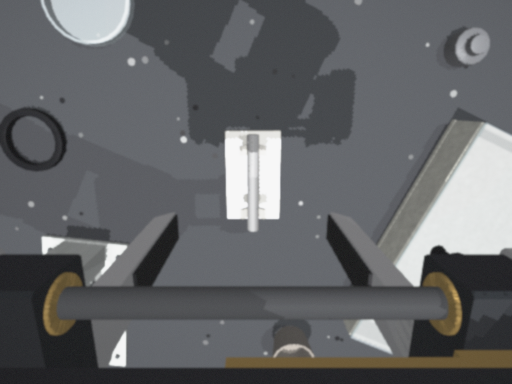

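The wrist view shows the rod at column 253, rows 135–230, centred between the fingers. It agrees with the top and scene cameras to within 1–2 mm, so I'll descend.

Emit:
jog_arm --pt "0 -0.016 -0.7 0 0 0" --pt "0 0 -0.7 0 0 0" --pt "0 0 -0.7 0 0 0" --pt "0 0 -0.45 0 0 0" --pt "0 0 -0.23 0 0 0" --pt "0 0 0 0 0 0"

```text
clock: 2.9
eef_pos: [0.5884, -0.0145, 0.0175]
orientation: [0.891, 1.381, -0.891]
ft_force: [0.3, -0.2, 0.6]
width: 0.0938
```

Emit:
jog_arm --pt "0 0 0 0 0 0" --pt "0 0 0 0 0 0" --pt "0 0 0 0 0 0" --pt "0 0 0 0 0 0" --pt "0 0 0 0 0 0" --pt "0 0 0 0 0 0" --jaw -1 --newtons 40

```text
clock: 3.65
eef_pos: [0.5886, -0.0151, 0.0174]
orientation: [0.892, 1.38, -0.892]
ft_force: [0.0, 0.8, 0.4]
width: 0.0374
```

Emit:
jog_arm --pt "0 0 0 0 0 0" --pt "0 0 0 0 0 0" --pt "0 0 0 0 0 0" --pt "0 0 0 0 0 0"

```text
clock: 4.15
eef_pos: [0.5889, -0.015, 0.0176]
orientation: [0.892, 1.38, -0.891]
ft_force: [3.7, 1.0, 0.7]
width: 0.0106
```

Emit:
jog_arm --pt "0 0 0.3 0 0 0" --pt "0 0 0.7 0 0 0" --pt "0 0 0.8 0 0 0" --pt "0 0 0.8 0 0 0" --pt "0 0 0.4 0 0 0" --pt "0 0 0 0 0 0" --pt "0 0 0 0 0 0"

```text
clock: 5.03
eef_pos: [0.5881, -0.0151, 0.1666]
orientation: [0.891, 1.382, -0.893]
ft_force: [-0.6, -0.1, -0.6]
width: 0.011
```

Run:
```python
from bench import arm
from h import *
s=arm.state();d=arm.snapshot('wrist');T=tool(s)@d['T_tool_cam']
print(s['clock'],s['eef_pos'],yaw(s),s['width'],s['ft_force'])
cv2.imwrite('pics/w2.png',d['img'][:,:,::-1])
e=arm.snapshot('scene')
u,v=map(int,proj(e,s['eef_pos']));print(u,v)
cv2.imwrite('pics/s2.png',cv2.resize(e['img'][v-50:v+50,u-65:u+65,::-1],None,fx=6,fy=6,interpolation=cv2.INTER_CUBIC))
G=np.linalg.inv(tool(s))
for n,W in(('w',cloud(d,T)),('s',cloud(e))):
    L=(np.c_[W.reshape(-1,3),np.ones(W.size//3)]@G.T)[:,:3]
    m=L[(abs(L[:,0]+.0188)<.014)&(abs(L[:,1])<.015)&(abs(L[:,2])>.014)&(abs(L[:,2])<.07)]
    print(n,len(m),m.mean(0),m.min(0),m.max(0))
    if len(m)>10:
        a=np.linalg.svd(m-m.mean(0),full_matrices=False)[2][0];print(a)
```

```text
5.025 [ 0.58805404 -0.01509188  0.16657969] 24.275875437204682 0.011025567008753985 [-0.59544502 -0.121896   -0.6300344 ]
262 165
w 1886 [-0.0222109  -0.00115835 -0.02046253] [-0.02560102 -0.00731124 -0.04978508] [-0.01357628  0.00478681  0.05038155]
[-0.00452203  0.00154599  0.99998858]
s 97 [-0.02314286  0.00041804  0.0071481 ] [-0.02837338 -0.00631437 -0.0486299 ] [-0.0149212   0.00467082  0.05081681]
[0.00147025 0.00375734 0.99999186]
```

View pics/w2.png

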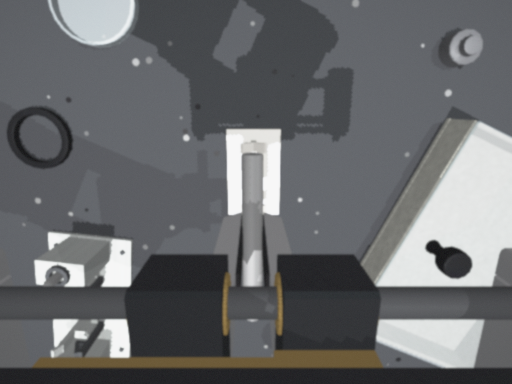

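View pics/s2.png

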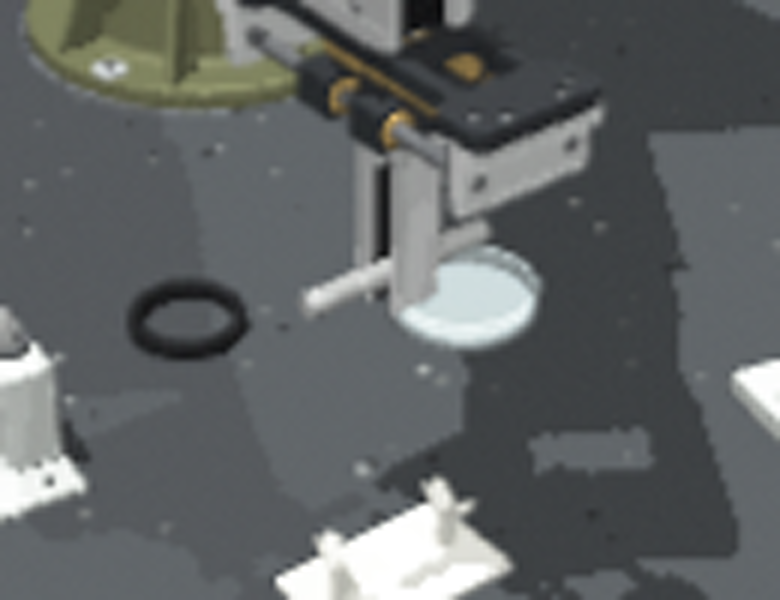

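Emit:
jog_arm --pt "-0.35 -0.671 0 0 0 -0.032" --pt "-0.35 -0.671 0 0 0 -0.032" --pt "-0.35 -0.671 0 0 0 -0.032" --pt "-0.35 -0.671 0 0 0 -0.032" --pt "-0.35 -0.671 0 0 0 -0.032" --pt "-0.35 -0.671 0 0 0 -0.032" --pt "-0.35 -0.671 0 0 0 -0.032" --pt "0 0 0 0 0 0" --pt "0 0 0 0 0 0"

```text
clock: 6.25
eef_pos: [0.4661, -0.2495, 0.167]
orientation: [0.981, 1.34, -0.981]
ft_force: [0.2, 1.2, -0.1]
width: 0.011
```

```bash
cat > look.py <<'E'
import sys
from bench import arm
from h import *
n=sys.argv[1]
s=arm.state();d=arm.snapshot('wrist');T=tool(s)@d['T_tool_cam']
print(s['clock'],s['eef_pos'],yaw(s),s['width'],s['ft_force'])
cv2.imwrite(f'pics/{n}w.png',d['img'][:,:,::-1]);d['Tw']=T;np.savez(n+'w.npz',**d)
e=arm.snapshot('scene')
u,v=map(int,proj(e,s['eef_pos']))
cv2.imwrite(f'pics/{n}s.png',cv2.resize(e['img'][v-50:v+50,u-65:u+65,::-1],None,fx=6,fy=6,interpolation=cv2.INTER_CUBIC))
e=dict(e);np.savez(n+'s.npz',**e)
E
python3 look.py c
python3 - <<'E'
from h import *
d=dict(np.load('cw.npz'));W=cloud(d,d['Tw']).reshape(-1,3)
c0=np.array([.4655,-.25]);t=np.radians(17.6);A=np.array([[np.cos(t),-np.sin(t)],[np.sin(t),np.cos(t)]])
L=(W[:,:2]-c0)@A
for s in(1,-1):
  for nm,hx,hy,zl,zh in(('top',.035,.022,.062,.068),('dow',.012,.012,.076,.095)):
    k=(abs(L[:,0])<hx)&(abs(L[:,1]-s*.072)<hy)&(W[:,2]>zl)&(W[:,2]<zh)
    m=L[k]
    if len(m)>5: print(s,nm,len(m),m.mean(0).round(4),m.min(0).round(4),m.max(0).round(4),W[k][:,2].mean())
E
```

```text
6.25 [ 0.46614953 -0.24945149  0.16695956] 17.558087897341956 0.010978469362641132 [ 0.17467281  1.23015374 -0.14250583]
1 top 1276 [-0.0006  0.0705] [-0.0254  0.0567] [0.0243 0.084 ] 0.06523607397284638
1 dow 108 [-0.0006  0.0705] [-0.005   0.0662] [0.0035 0.0752] 0.08581349687787239
```

View pics/cw.png

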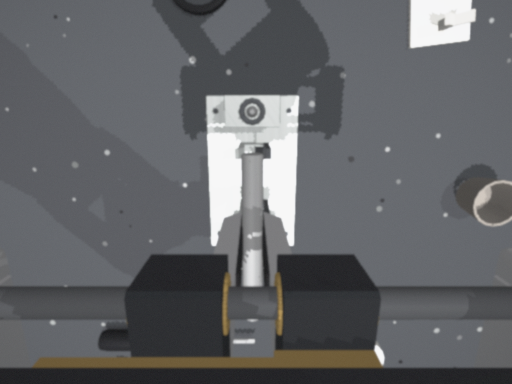

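View pics/cs.png

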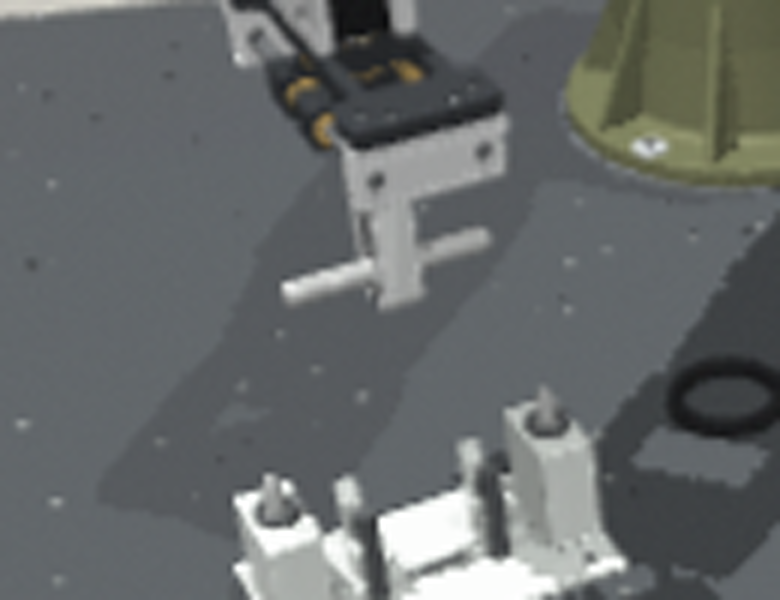

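Rod and near dowel both sit at column ~252, so they're aligned. Lowering to just above the ramps, then pushing down slowly.

Emit:
jog_arm --pt "-0.012 -0.016 -0.6 0 0 0" --pt "0 0 -0.7 0 0 0" --pt "0 0 -0.6 0 0 0" --pt "0 0 -0.34 0 0 0" --pt "0 0 0 0 0 0" --newtons 60

```text
clock: 6.98
eef_pos: [0.4654, -0.2502, 0.0548]
orientation: [0.98, 1.341, -0.98]
ft_force: [-0.0, -0.2, -0.3]
width: 0.0103
```

Emit:
jog_arm --pt "0 0 -0.1 0 0 0" --pt "0 0 -0.1 0 0 0" --pt "0 0 -0.1 0 0 0" --pt "0 0 -0.1 0 0 0" --pt "0 0 0 0 0 0"

```text
clock: 7.6
eef_pos: [0.4652, -0.2508, 0.0351]
orientation: [0.981, 1.339, -0.981]
ft_force: [0.1, -0.5, -0.5]
width: 0.0103
```

Emit:
jog_arm --pt "0 0 -0.06 0 0 0" --pt "0 0 -0.06 0 0 0" --pt "0 0 -0.06 0 0 0"

```text
clock: 7.98
eef_pos: [0.4653, -0.2509, 0.0264]
orientation: [0.98, 1.339, -0.981]
ft_force: [-3.8, -1.1, 2.1]
width: 0.0107
```

Emit:
jog_arm --pt "0 0 -0.06 0 0 0" --pt "0 0 -0.06 0 0 0" --pt "0 0 -0.06 0 0 0" --pt "0 0 0 0 0 0"

```text
clock: 8.48
eef_pos: [0.4657, -0.2507, 0.0175]
orientation: [0.981, 1.338, -0.98]
ft_force: [0.1, -0.0, 0.1]
width: 0.0105
```

Emit:
jog_arm --pt "0 0 -0.016 0 0 0" --pt "0 0 0 0 0 0"

```text
clock: 8.72
eef_pos: [0.4658, -0.2507, 0.0173]
orientation: [0.981, 1.338, -0.98]
ft_force: [-2.8, 3.1, 9.1]
width: 0.0105
```

```bash
python3 look.py d
```

```text
8.725 [ 0.46579545 -0.25070313  0.01727441] 17.55914119267908 0.010480440702637421 [-2.76832193  3.12853389  9.13650108]
```

View pics/ds.png

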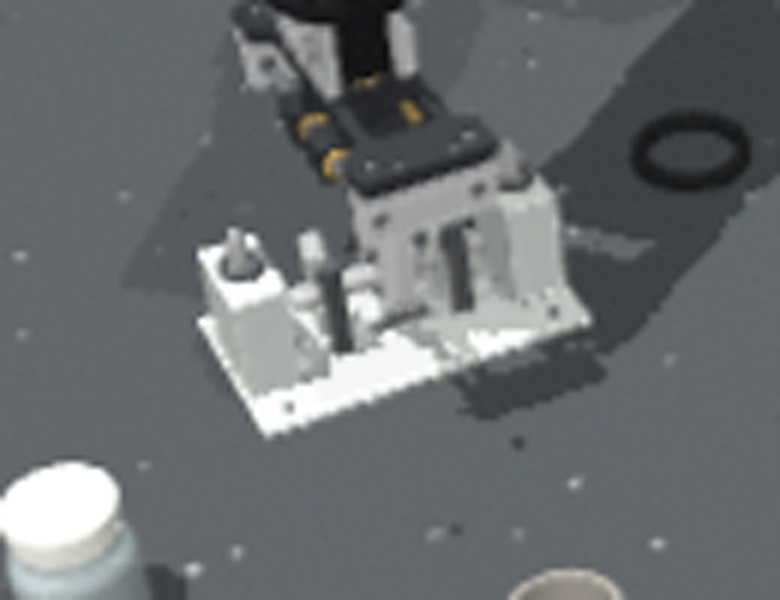

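View pics/dw.png

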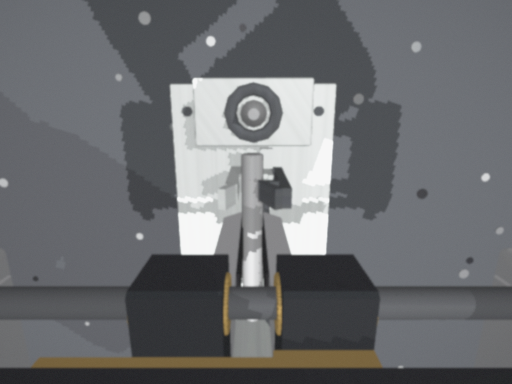

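Bottomed: 9 N upward reaction, with the jaw hook (columns 262–290, row 190) lying over the rod. Now I'll release and lift.

Emit:
jog_arm --pt "0 0 0 0 0 0" --pt "0 0 0 0 0 0" --pt "0 0 0 0 0 0" --jaw 0 --newtons 40

```text
clock: 9.2
eef_pos: [0.4655, -0.2507, 0.0165]
orientation: [0.981, 1.339, -0.981]
ft_force: [0.2, 1.2, -0.3]
width: 0.0374
```

Emit:
jog_arm --pt "0 0 0.4 0 0 0" --pt "0 0 0.8 0 0 0" --pt "0 0 0.8 0 0 0" --pt "0 0 0.8 0 0 0" --pt "0 0 0.4 0 0 0" --pt "0 0 0 0 0 0" --jaw 0.6

```text
clock: 9.95
eef_pos: [0.466, -0.251, 0.1777]
orientation: [0.98, 1.336, -0.98]
ft_force: [-0.5, -0.5, -0.3]
width: 0.0752
```

```bash
python3 look.py e
python3 - <<'E'
from h import *
d=dict(np.load('ew.npz'));W=cloud(d,d['Tw']).reshape(-1,3)
c0=np.array([.4655,-.25]);t=np.radians(17.6);A=np.array([[np.cos(t),-np.sin(t)],[np.sin(t),np.cos(t)]])
L=(W[:,:2]-c0)@A
for nm,cy,hx,hy,zl,zh in(('top',.072,.035,.022,.062,.068),('dow',.072,.012,.012,.076,.095),('rod',0,.009,.026,.034,.046),('rodend',.045,.009,.006,.034,.046)):
    k=(abs(L[:,0])<hx)&(abs(L[:,1]-cy)<hy)&(W[:,2]>zl)&(W[:,2]<zh)
    m=L[k]
    if len(m)>5: print(nm,len(m),m.mean(0).round(4),m.min(0).round(4),m.max(0).round(4),W[k][:,2].max())
E
```

```text
9.95 [ 0.46596521 -0.25102179  0.17769944] 17.555850891049083 0.07516000769750507 [-0.49559664 -0.49165874 -0.33204428]
top 1206 [-0.0006  0.0711] [-0.0256  0.0572] [0.0243 0.0844] 0.0676730851130305
dow 98 [-0.0006  0.0705] [-0.0047  0.0659] [0.0041 0.0752] 0.09051771383063179
rod 512 [-0.0013  0.0002] [-0.0068 -0.0259] [0.0042 0.0257] 0.042921965328335865
rodend 110 [-0.0012  0.0443] [-0.0064  0.0394] [0.004  0.0489] 0.04249903505128627
```

View pics/ew.png

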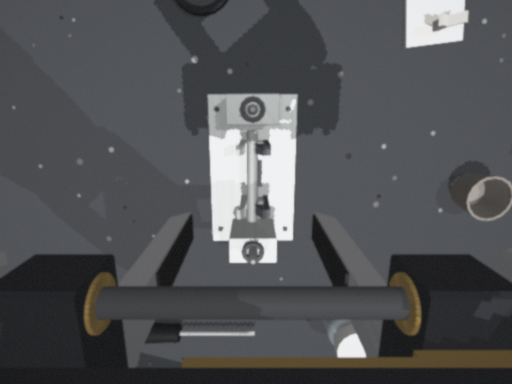

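Run:
```python
from h import *
e=dict(np.load('es.npz'));u,v=map(int,proj(e,[.4655,-.25,.04]))
cv2.imwrite('pics/es2.png',cv2.resize(e['img'][v-40:v+40,u-50:u+50,::-1],None,fx=7,fy=7,interpolation=cv2.INTER_CUBIC))
```

```text
(no output)
```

View pics/es2.png

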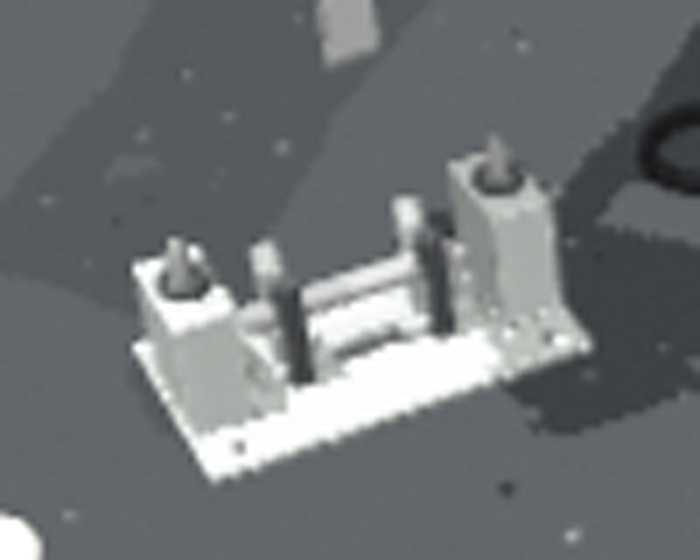

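Rod sits in both forks with the hooks over it (rod x ≈ -0.7 mm relative to the dowel line, top at 42.5 mm). Next, the cover.

Emit:
jog_arm --pt "0.045 0.6 -0.03 0 0 -0.016" --pt "0.045 0.93 -0.03 0 0 -0.016" --pt "0.045 0.93 -0.03 0 0 -0.016" --pt "0.045 0.93 -0.03 0 0 -0.016" --pt "0.045 0.93 -0.03 0 0 -0.016" --pt "0.045 0.93 -0.03 0 0 -0.016" --pt "0.045 0.93 -0.03 0 0 -0.016" --pt "0.045 0.93 -0.03 0 0 -0.016" --pt "0.045 0.93 -0.03 0 0 -0.016" --pt "0.045 0.93 -0.03 0 0 -0.016" --pt "0.045 0.93 -0.03 0 0 -0.016" --pt "0.045 0.93 0 0 0 -0.016" --pt "0 0 0 0 0 0" --pt "0 0 0 0 0 0" --jaw 0.6

```text
clock: 11.8
eef_pos: [0.4921, 0.2902, 0.1589]
orientation: [1.055, 1.3, -1.058]
ft_force: [1.1, -0.3, 0.2]
width: 0.0757
```

```bash
python3 look.py f
python3 - <<'E'
from h import *
d=dict(np.load('fw.npz'));W=cloud(d,d['Tw']).reshape(-1,3)
for nm,zl,zh,r in(('rib',.045,.052,.035),('plate',.009,.0155,.1)):
    m=W[(W[:,2]>zl)&(W[:,2]<zh)&(np.hypot(W[:,0]-.493,W[:,1]-.2935)<r)]
    r=cv2.minAreaRect((m[:,:2]*1000).astype(np.float32));print(nm,len(m),m.mean(0),r)
E
```

```text
11.8 [0.49208156 0.29017643 0.15891047] 11.810711437455868 0.07570996848108079 [ 1.08219668 -0.33658723  0.15651097]
rib 773 [0.49215967 0.29330166 0.04715652] ((492.20697021484375, 292.76104736328125), (15.14787483215332, 49.18841552734375), 12.008142471313477)
plate 7510 [0.4910723  0.29945867 0.01126734] ((492.5383605957031, 292.44134521484375), (60.08147430419922, 175.65155029296875), 11.764303207397461)
```

View pics/fw.png

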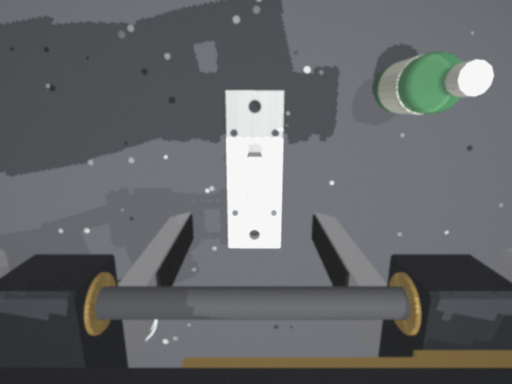

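Cover at (0.4925, 0.293), yaw 11.8°, consistent with the top view. Bottle cap at (470,78) is clear of the gripper. Descending to grasp.

Emit:
jog_arm --pt "0.01 0.056 -0.5 0 0 0" --pt "0 0 -0.8 0 0 0" --pt "0 0 -0.8 0 0 0" --pt "0 0 -0.5 0 0 0" --pt "0 0 -0.22 0 0 0" --pt "0 0 0 0 0 0"

```text
clock: 12.65
eef_pos: [0.4931, 0.2931, 0.0192]
orientation: [1.056, 1.299, -1.057]
ft_force: [0.7, 0.2, -0.4]
width: 0.075
```

Emit:
jog_arm --pt "0 0 0 0 0 0" --pt "0 0 0 0 0 0" --pt "0 0 0 0 0 0" --pt "0 0 0 0 0 0" --pt "0 0 0 0 0 0" --pt "0 0 0 0 0 0" --pt "0 0 0 0 0 0" --jaw -1 --newtons 60

```text
clock: 13.52
eef_pos: [0.493, 0.2935, 0.0191]
orientation: [1.056, 1.299, -1.056]
ft_force: [0.4, -0.7, 0.0]
width: 0.0156
```

Emit:
jog_arm --pt "0 0 0.2 0 0 0" --pt "0 0 0.6 0 0 0" --pt "0 0 0.8 0 0 0" --pt "0 0 0.8 0 0 0" --pt "0 -0.3 0.6 0 0 0" --pt "-0.05 -0.9 0.2 0 0 0.018" --pt "-0.05 -0.9 0 0 0 0.018" --pt "-0.05 -0.9 0 0 0 0.018" --pt "-0.05 -0.9 0 0 0 0.018" --pt "-0.05 -0.9 0 0 0 0.018" --pt "-0.05 -0.9 0 0 0 0.018" --pt "-0.05 -0.9 0 0 0 0.018" --pt "-0.05 -0.9 0 0 0 0.018" --pt "-0.05 -0.9 0 0 0 0.018" --pt "-0.05 -0.9 0 0 0 0.018" --pt "-0.05 -0.9 0 0 0 0.013" --pt "0 -0.6 0 0 0 0" --pt "0 0 0 0 0 0" --pt "0 0 0 0 0 0"

```text
clock: 15.9
eef_pos: [0.4654, -0.2459, 0.1793]
orientation: [0.98, 1.339, -0.98]
ft_force: [-0.0, 0.2, -3.0]
width: 0.0156
```

```bash
python3 look.py g
python3 - <<'E'
from bench import arm
from h import *
s=arm.state();G=np.linalg.inv(tool(s));d=dict(np.load('gw.npz'));e=dict(np.load('gs.npz'))
print(s['ft_force'])
for n,W in(('w',cloud(d,d['Tw'])),('s',cloud(e))):
    W=W.reshape(-1,3);W=W[~np.isnan(W[:,0])]
    L=(np.c_[W,np.ones(len(W))]@G.T)[:,:3]
    for nm,c in(('plate',.007),):
        m=L[(abs(L[:,0]-c)<.004)&(abs(L[:,1])<.04)&(abs(L[:,2])<.1)&(abs(L[:,2])>.03)]
        if len(m)<20: print(n,len(m));continue
        r=cv2.minAreaRect((m[:,1:]*1000).astype(np.float32))
        # level fit
        A=np.c_[m[:,1:],np.ones(len(m))];k=np.linalg.lstsq(A,m[:,0],rcond=None)[0]
        print(n,nm,len(m),m.mean(0).round(4),r,'min',m.min(0).round(4),m.max(0).round(4),'slopes',k.round(4))
E
```

```text
15.9 [ 0.46537092 -0.24590869  0.17930159] 17.58338875769883 0.01556258114660192 [-0.04597682  0.15621241 -2.96842188]
[-0.02706325 -0.29819282 -1.79288951]
w plate 9885 [ 0.0079 -0.0014 -0.0464] ((-1.2775001525878906, 1.5422592163085938), (176.4310760498047, 60.2052116394043), 89.88897705078125) min [ 0.0048 -0.0315 -0.0866] [0.011  0.0287 0.0897] slopes [0.0014 0.0007 0.0079]
s plate 527 [0.0056 0.0012 0.0058] ((-2.4175758361816406, 0.5519790649414062), (176.61773681640625, 67.12841796875), 89.80208587646484) min [ 0.003  -0.0363 -0.0877] [0.0109 0.031  0.0889] slopes [0.0168 0.0015 0.0056]
```

View pics/gw.png

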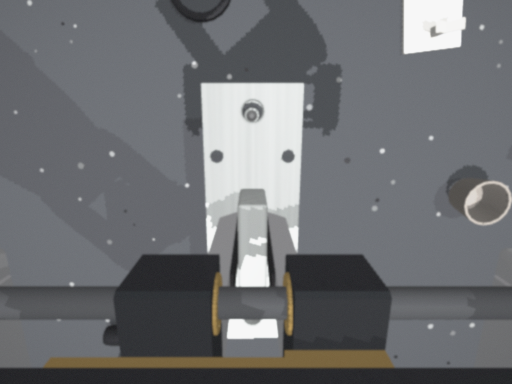

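View pics/gs.png

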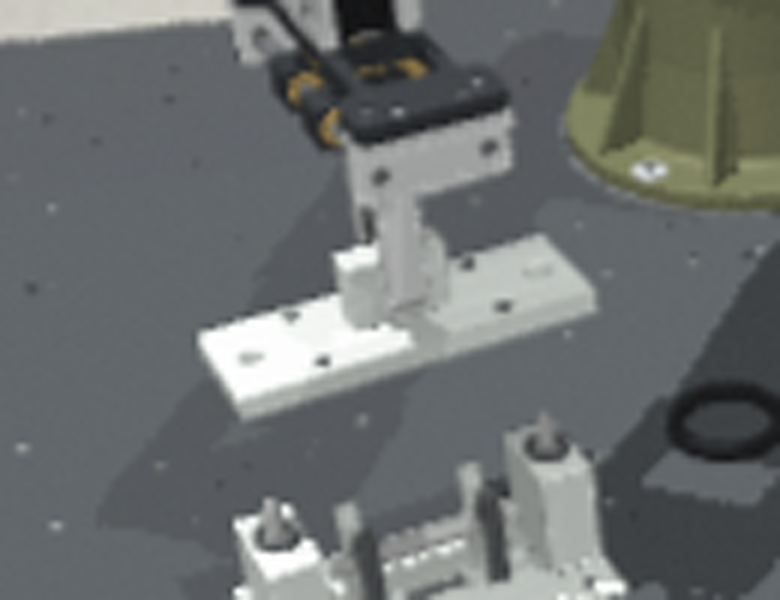

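The cover is level in the grip, and dowel A is already visible through the hole at (252,112). I'll correct the lateral offset and lower to just above the dowel tips.

Emit:
jog_arm --pt "0.009 -0.078 -0.4 0 0 0" --pt "0 0 -0.5 0 0 0" --pt "0 0 -0.35 0 0 0" --pt "0 0 -0.07 0 0 0" --pt "0 0 0 0 0 0" --pt "0 0 0 0 0 0"

```text
clock: 16.75
eef_pos: [0.4663, -0.2505, 0.114]
orientation: [0.98, 1.338, -0.98]
ft_force: [-0.1, -0.1, -1.8]
width: 0.0153
```

```bash
python3 look.py i
python3 - <<'E'
import cv2
a=cv2.imread('pics/iw.png');cv2.imwrite('pics/iwz.png',cv2.resize(a[60:190,190:320],None,fx=4.5,fy=4.5,interpolation=cv2.INTER_CUBIC))
E
```

```text
16.75 [ 0.46630396 -0.25052382  0.11398248] 17.5891566475932 0.015295278090166913 [-0.13620135 -0.07093203 -1.76922356]
```

View pics/iwz.png

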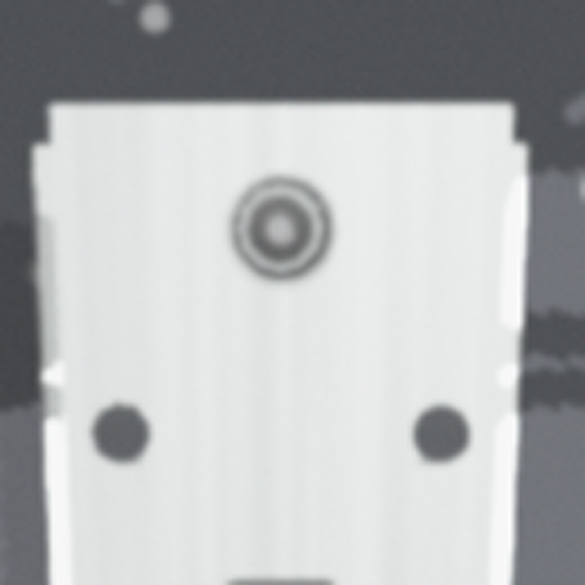

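View pics/is.png

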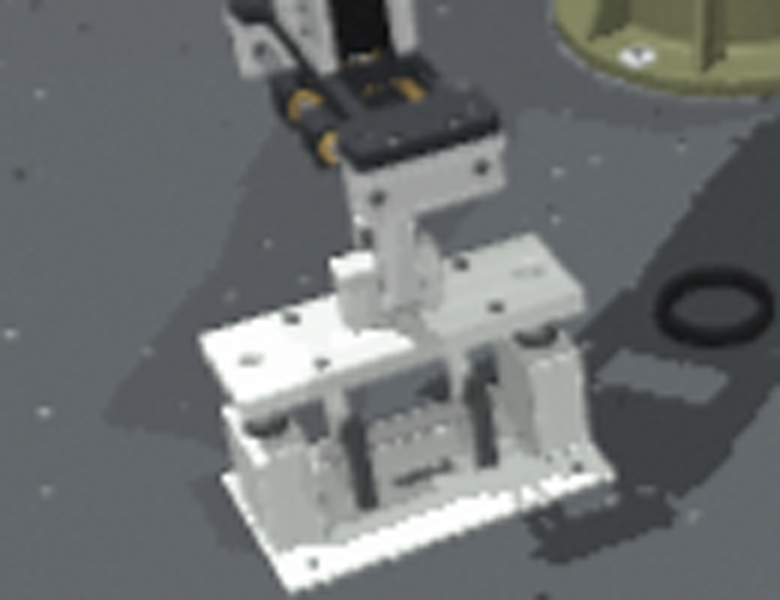

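The dowel tip is concentric with the hole. Descending slowly onto the dowels.

Emit:
jog_arm --pt "0 0 -0.1 0 0 0" --pt "0 0 -0.1 0 0 0" --pt "0 0 -0.1 0 0 0" --pt "0 0 0 0 0 0"

```text
clock: 17.35
eef_pos: [0.4657, -0.2503, 0.0976]
orientation: [0.98, 1.34, -0.98]
ft_force: [0.2, -0.4, -1.9]
width: 0.0154
```

Emit:
jog_arm --pt "0 0 -0.06 0 0 0" --pt "0 0 -0.06 0 0 0" --pt "0 0 0 0 0 0"

```text
clock: 17.73
eef_pos: [0.4658, -0.2503, 0.0919]
orientation: [0.98, 1.339, -0.98]
ft_force: [-1.1, -0.3, -2.4]
width: 0.0159
```

Emit:
jog_arm --pt "0 0 -0.04 0 0 0" --pt "0 0 -0.04 0 0 0" --pt "0 0 -0.04 0 0 0" --pt "0 0 0 0 0 0"

```text
clock: 18.23
eef_pos: [0.4661, -0.2505, 0.0866]
orientation: [0.98, 1.338, -0.98]
ft_force: [-3.4, 1.5, 6.6]
width: 0.0153
```

Emit:
jog_arm --pt "0 0 -0.03 0 0 0" --pt "0 0 0 0 0 0" --pt "0 0 0 0 0 0"

```text
clock: 18.6
eef_pos: [0.4661, -0.2505, 0.0852]
orientation: [0.98, 1.338, -0.98]
ft_force: [-2.8, 2.9, 6.7]
width: 0.0152
```

Emit:
jog_arm --pt "0 0 -0.02 0 0 0" --pt "0 0 0 0 0 0" --pt "0 0 0 0 0 0"

```text
clock: 18.98
eef_pos: [0.4661, -0.2505, 0.0851]
orientation: [0.98, 1.338, -0.98]
ft_force: [-8.1, 3.9, 19.4]
width: 0.0158
```

```bash
python3 look.py j
python3 - <<'E'
from bench import arm
from h import *
s=arm.state();print(s['clock'],s['eef_pos'],s['ft_force'],s['width'])
d=dict(np.load('jw.npz'));t=arm.snapshot('top');e=dict(np.load('js.npz'))
for n,W in(('w',cloud(d,d['Tw'])),('t',cloud(t)),('s',cloud(e))):
    W=W.reshape(-1,3);W=W[~np.isnan(W[:,0])]
    c0=np.array([.4655,-.25]);a=np.radians(17.6);A=np.array([[np.cos(a),-np.sin(a)],[np.sin(a),np.cos(a)]])
    L=(W[:,:2]-c0)@A
    for sg in(1,-1):
        k=(abs(L[:,0])<.028)&(abs(L[:,1]-sg*.06)<.026)&(np.hypot(L[:,0],L[:,1]-sg*.072)>.010)&(abs(W[:,2]-.078)<.006)
        print(n,sg,k.sum(),W[k][:,2].mean() if k.sum() else None)
E
```

```text
18.975 [ 0.46610532 -0.25047004  0.08509581] 17.588759899570594 0.015785139793259316 [-8.13539882  3.94248144 19.39923457]
19.075 [ 0.46609676 -0.25049665  0.08510507] [-7.78678814  5.01022044 18.21967561] 0.015759114638291126
w 1 7120 0.07732506396749876
w -1 514 0.07731156474533869
t 1 325 0.0783176438299969
t -1 0 None
s 1 180 0.07987525609061509
s -1 194 0.079577340622064
```

View pics/js.png

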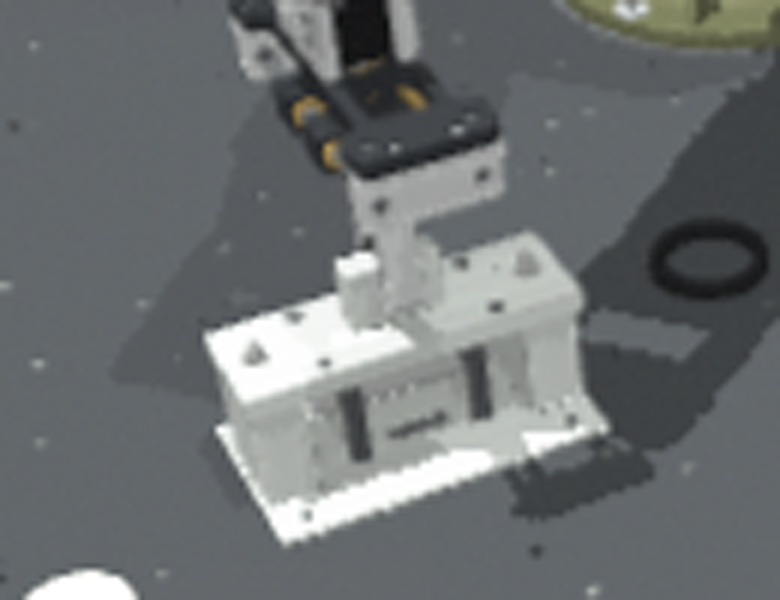

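View pics/jw.png

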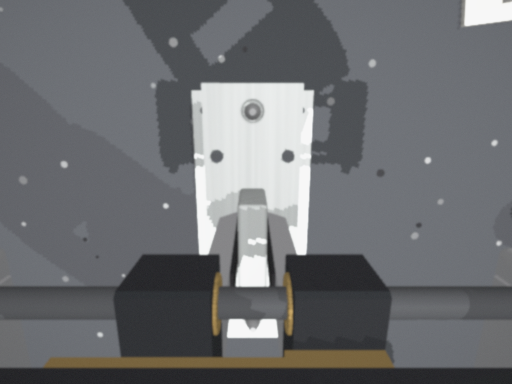

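Emit:
jog_arm --pt "0 0 -0.01 0 0 0" --pt "0 0 0 0 0 0" --pt "0 0 0 0 0 0" --pt "0 0 0 0 0 0"

```text
clock: 19.62
eef_pos: [0.4661, -0.2505, 0.0851]
orientation: [0.98, 1.338, -0.98]
ft_force: [-11.1, 6.3, 24.4]
width: 0.0157
```

Run:
```python
from bench import arm
print(arm.finish_job()); s=arm.state();print(s['clock'],s['eef_pos'],s['ft_force'],s['width'])
```

```text
the job is handed in; nothing more can be done
None
the job is handed in; nothing more can be done
```

I put the spindle in the fork clip, fitted the upper carrier half over both dowels and pressed it home. I handed the job in at about 19.6 s with the gripper still holding it down. No verdict is reported, so everything below rests on my own checks.

- **Spindle:** after release, the wrist and scene cameras showed the rod in both forks with the hooks over it. Its top was at about 42.5 mm, against a nominal 42 mm. It lay within 1 mm of the dowel line.
- **Upper half:** the downward travel stopped with the underside at about 66 mm. Its top face measured 77.3 mm at both ends from the wrist camera and 78.3 mm at the visible end from the top camera; nominal is 78 mm. No gap showed under it.
- **Final hold:** the last reading showed about 24 N of push at the wrist, plus about 13 N of sideways load. The gripper was set to 60 N.
- **Not checked or disagreeing:** I could not read the collar travel or the jaw angle directly and inferred both from heights and pictures. The scene camera read the top face about 2 mm higher than the wrist camera, at both ends alike, which is about its calibration error. I never compared the bystanders' positions before and after, but the arm was routed clear of them.

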